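# Change the drum on the spindle sander and start it

### The job

Change the drum on the spindle sander: take the worn drum off the spindle and put it in the white tub, then take the widest drum from its leaning peg and mount it on the spindle, pushed fully home on the shoulder. Only once it is mounted, press the sander's start button fully down and let it spring back. Set both drums down rather than dropping them, leave the slim drum on its peg, and do not disturb the spray can, the wooden blank or the turned pestle.

Things in the scene. Friction and masses are not known exactly. Their poses are not given: they have to be found in the camera images.
- sander: Low spindle sander, fixed to the bench: red housing 230 (x) x 270 (y) mm with a steel plate on top, 60 mm above the bench. Origin: centre of its underside; z up. The spindle stands at (0,-55) mm in its frame, the dust hood behind it, the console at (-55,+78) mm.
- dust_hood (a point): Middle of the top edge, near face, of the black dust hood behind the spindle (the sander's +x side): an upright wall 12 mm thick and 110 mm wide along the sander's y, near face 50 mm from the spindle axis, top 132 mm above the bench.
- lamp_head (a point): Middle of the small work lamp's head (about 45 mm across), on a thin post 10 mm thick rising from the back corner of the sander, beside the hood, to about 250 mm above the bench. A fixed obstacle beside the spindle.
- console_face (a point): Centre of the sloped face of the grey console, a block 84 mm square sloped 0.60 rad (34 deg) towards the sander's -x side; 85 mm above the bench, highest corner about 135 mm. The start button is on it; along its upper (far) edge a brow stands 33 mm out from the face, its near side 36 mm from the button's axis.
- spindle_seat (a point): Centre of the top of the spindle's shoulder (40 mm across), 66 mm above the bench: where a mounted drum's underside rests. z is the spindle axis, upright; x and y as the sander.
- spindle_tip (a point): Tip of the spindle, 71 mm above the shoulder. The spindle is 11 mm in diameter, its last 10 mm tapering to 5 mm.
- start (a joint): Travel of the start button in m: 0 released, 0.006 fully down. Springy, about 5 N to hold it down.
- start_top (a point): Centre of the start button's cap (28 mm across), on the sloped console. z of this point is the outward normal of the cap, leaning 0.60 rad from vertical towards the sander's -x side; press along -z.
- drum_worn: The worn sanding drum, a reddish-brown hollow cylinder 42 mm in diameter, 60 mm long, bore 15 mm right through, 0.11 kg; it begins on the sander's spindle. Origin: centre of its underside; z along its axis.
- drum_worn_mid (a point): Middle of the worn drum, on its axis 30 mm above its underside.
- drum_wide: The widest drum, to be mounted: reddish-brown hollow cylinder 56 mm in diameter, 60 mm long, bore 15 mm right through, 0.14 kg; it begins on the leaning peg of one of the two stands. Origin: centre of its underside; z along its axis, pointing away from the stand, so z gives the lean.
- drum_slim: The slim drum, 30 mm in diameter, 60 mm long, bore 15 mm, on the leaning peg of the other stand; to be left there. Origin: centre of its underside; z along its axis.
- stand_a: Wooden stand of the widest drum, fixed: base 110 (x) x 80 (y) x 14 mm, on it a block 66 mm square sloped 0.52 rad (30 deg) towards its -x side; the face centre is 50 mm above the origin, and from it, square to the face, stands a peg 10 mm in diameter and 48 mm long. Origin: centre of its underside.
- stand_b: The same stand for the slim drum, fixed. Origin: centre of its underside.
- tub: Open white plastic tub, fixed, 140 x 140 mm outside, 45 mm high, walls and floor 4 to 5 mm. Origin: centre of its underside; x and y along its sides.
- spray_can: Bystander: upright spray can 54 mm in diameter, 150 mm high. Origin: centre of its underside.
- blank: Bystander: upright wooden blank 50 x 50 x 100 mm. Origin: centre of its underside.
- pestle: Bystander: turned wooden pestle, 52 mm foot, 85 mm high. Origin: centre of its underside.
Mind the look-alikes: they are no part of the job. What is shaped like the drum_wide but purple or red is not meant.

How it is judged:
On the way, in this order (a step that is already met when the one before it is completed fails the run):
1. the worn drum rests in the tub, let go (x of drum_worn_mid in the frame of tub between -0.062 and 0.062 m and y of drum_worn_mid in the frame of tub between -0.062 and 0.062 m and z of drum_worn_mid in the frame of tub between 0 and 0.046 m and contact force between drum_worn and the fingers below 0.05 N and linear speed of drum_worn below 0.03 m/s), for 0.2 s.
2. the widest drum is fully home on the spindle, let go (horizontal distance between drum_wide and spindle_seat below 0.005 m and z of drum_wide in the frame of spindle_seat between -0.004 and 0.004 m and angle between drum_wide's own z axis and vertical below 0.08 rad and contact force between drum_wide and the fingers below 0.05 N and linear speed of drum_wide below 0.03 m/s), for 0.2 s.
3. the start button is pressed fully down (value of joint start above 0.005 m), for 0.02 s.
At the end, for the whole second after the job is handed in: The worn drum's middle is within the tub's walls and below 46 mm from its underside; the widest drum stands on the spindle within 5 mm of its axis, its underside within 4 mm of the shoulder, upright within 0.08 rad; both drums are at rest and the button is back up (under 1 mm) (x of drum_worn_mid in the frame of tub between -0.062 and 0.062 m and y of drum_worn_mid in the frame of tub between -0.062 and 0.062 m and z of drum_worn_mid in the frame of tub between 0 and 0.046 m and horizontal distance between drum_wide and spindle_seat below 0.005 m and z of drum_wide in the frame of spindle_seat between -0.004 and 0.004 m and angle between drum_wide's own z axis and vertical below 0.08 rad and linear speed of each of drum_wide, drum_worn below 0.03 m/s and value of joint start below 0.001 m); the robot touches nothing.
It fails at once if the start button is pressed (over 3 mm) before the widest drum is home on the spindle (value of joint start above 0.003 m and not (horizontal distance between drum_wide and spindle_seat below 0.005 m and z of drum_wide in the frame of spindle_seat between -0.004 and 0.004 m and angle between drum_wide's own z axis and vertical below 0.08 rad)).
It fails at once if a drum is dropped (falls free at over 0.8 m/s) ((linear speed of drum_worn above 0.8 m/s and contact force between drum_worn and the fingers below 0.05 N) or (linear speed of drum_wide above 0.8 m/s and contact force between drum_wide and the fingers below 0.05 N)).
It fails at once if the slim drum is shifted by more than 25 mm (distance of drum_slim from where it was at the start of the episode above 0.025 m).
It fails at once if the spray can, blank or pestle is moved by more than 25 mm or tipped over (distance of any of spray_can, blank, pestle from where it was at the start of the episode above 0.025 m or angle between any of spray_can, blank, pestle's own z axis and vertical above 0.4 rad).
It also fails if it takes over 72 s, if anything falls off the work surface, if the arm or the gripper's body presses on something with over 40 N, if the wrist force passes 120 N, or if a joint passes its speed limit or range.

### The arm

A 6-joint arm with a two-finger parallel gripper is mounted at the origin on the work surface. World frame = base frame: x ahead of the robot, y to its left, z up, the work surface at z = 0. Lengths are in m, angles in rad, forces in N, time in s.
With the tool pointing down it reaches from about 0.325 to 0.9 m from the base axis. Payload 3.5 kg.
Tool frame: the origin (TCP) lies on the centre line of the jaws, within the pads' length; the fingertips stand 19 mm ahead of it and the grasp point (between the pads) is the TCP (robot.finger_overhang is the y of the fingertips in the tool frame, in m); y points along the fingers, z is the direction in which the jaws open and shut, and the axes are right-handed (so a half turn about y gives the same grasp; the last joint's range is limited). The gripper opens to 85 mm and grips with 20 to 120 N. Pads are 22 mm wide; open, the fingers measure 114 mm over their backs; the gripper's body (76 mm by 85 mm) begins 54 mm behind the grasp point. The pads swing forward as they close: fully open they stand 13 mm farther back than shut.
Start: joints at [1.046, 0.276, -0.026, 1.268, 0, 1.467], TCP at [0.256, 0.57, 0.25] pointing down, gripper open.
Joint ranges: [-3.12, 3.12], [-0.85, 1.88], [-1.08, 1.24], [-1.95, 2.15], [-1.57, 1.53], [-3.14, 3.14]. Speed limits (rad/s): [2.57, 2.57, 3.14, 3.14, 3.14, 3.14].

### API

Orientations are given as a rotation vector (axis times angle).
In Python, from plant import robot gives the robot as it stands.
- The arm moves only by the tool drive_tool, never from a script. Its argument "rows" is text: rows parted by semicolons, each of 6 numbers parted by spaces: the shift along the tool's x, y, z in cm, then the turn, a rotation vector about the tool's x, y, z in degrees. In form: tx ty tz rx ry rz; .... A call has 1 to 8 rows; each row shifts and turns the commanded pose from where the row before left it, along the tool's axes as they then stand; what a row does not reach is not made up. A row lasts 1/8 s, in which the tool goes at most 62.5 mm and 10.7 degrees, less where a joint would pass 70% of its speed; a pose out of reach is approached as far as the arm can. A call with a gripper value outside its range is refused whole. "grip" is the closure, from 0 (fully open) to 1 (shut), set as the call begins (left out, the last holds). The fingers move at their own pace and stop on an object; "newtons" is the grip in N (left out, the last holds). Time passes only in rows, so rows that do not move let the fingers close. It gives the time, the measured TCP pose, the force and the opening at its end, in the units of the state.
- robot.get_state(): the state, without advancing time (a new reading comes with each control period).
- robot.snapshot(name): name is "side" or "top" or "wrist"; returns (picture, depth): 480x640x3 uint8, red, green, blue; 480x640 float32, m along the optical axis (not along the pixel's ray), 0 where there is no reading.
- robot.calibration(name): a dict with "intrinsics" (3x3 intrinsics, pixels), "rvec" (rotation vector, rad) and "tvec" (3), from world to camera coordinates, as OpenCV has them. Camera axes: x right, y down, z forward; pixel columns grow to the right and rows downward; lengths in m; the calibration is good to about 2 mm. A picture is of the moment at which its call begins: read the wrist's pose just before it. calibration takes no time and is no camera call; for the wrist camera it gives the pose at the moment of the call.
- robot.finish_job(): hands the job in, once; it reports no verdict.
Trained networks look in the newest picture that a camera, given by its name, has taken for a name from the list of things; names that differ only in an ending like _2 or _b are one class to them, and where a whole thing is asked for, a point or a joint stands for the part that bears it (a point fixed in the world has none). Each returns a list of dicts, best first, with "confidence" (0 to 1); they miss things now and then, are a little off and sometimes report something else, mostly with a low value. They report only what shows in the picture. A call takes as long as a camera call. They do not tell look-alikes from the thing itself.
- robot.find_in(camera, label): "xyz" ([x, y, z] in m, in the coordinates of the camera as it stood for that picture, good to about 4 mm: the middle of the surface that is visible of it).
- robot.outline_of(camera, label): "pixels" (480x640 bool, what is visible of it).
- robot.mark_of(camera, label): "xyz" ([x, y, z] in m, in the coordinates of the camera as it stood for that picture, good to about 4 mm: a listed point, or the origin of a listed thing).
The state is a dict: "clock": time; "joint_pos": joint angles; "dq": joint speeds; "effort": joint torques, N m; "tool_pos": TCP position; "eef_rot": TCP orientation; "ft_force": force on the tool from outside, world axes, zero at the start; "moment": the same for the moment, N m; "finger_gap": opening from 0.0 (shut) to 1.0 (fully open).
Only numpy, scipy, OpenCV 4.12 (cv2) and the standard library are available. Lean on these libraries where they do the work, as an engineer would, in place of code of your own. Each camera call takes 0.05 s, during which the arm holds its last target. There are 200 camera calls.

## Working session

There is one attempt and no reset: what is moved stays moved. The work goes in short steps, Python scripts to look and compute and a tool call to move; the robot and the scene stay as the last step left them, time stands still between calls to the robot, and variables do not carry over. Pictures are saved under pics/ and viewed, on a budget of 10 in all, crops included, one or two more only if the job needs it, and the job is handed in when it is done.

Besides the shell and the picture viewer there is one more tool, called after ">>>" in YAML: its name, and indented under it one key for each argument. drive_tool: Moves the arm, as the interface text tells. Its arguments: {"type":"object","properties":{"rows":{"type":"string"},"grip":{"type":"number"},"newtons":{"type":"number"}},"required":["rows"]}

```bash
mkdir -p pics; ls; cat > h.py <<'E'
import numpy as np, cv2
from scipy.spatial.transform import Rotation as R
from plant import robot
def cam2w(c,p,cal=None):
    k=cal or robot.calibration(c); M=R.from_rotvec(np.ravel(k["rvec"])).as_matrix()
    return (np.atleast_2d(p)-np.ravel(k["tvec"]))@M
def w2pix(c,P):
    k=robot.calibration(c); return cv2.projectPoints(np.float64(np.atleast_2d(P)),np.float64(np.ravel(k["rvec"])),np.float64(np.ravel(k["tvec"])),np.float64(k["intrinsics"]),None)[0][:,0]
def cloud(c,d,mask,cal=None):
    k=cal or robot.calibration(c); K=np.array(k["intrinsics"]); v,u=np.nonzero(mask&(d>0)); z=d[v,u]
    return cam2w(c,np.c_[(u-K[0,2])/K[0,0]*z,(v-K[1,2])/K[1,1]*z,z],k)
def save(n,im): cv2.imwrite(f"pics/{n}.png",im[:,:,::-1])
def pose():
    s=robot.get_state(); return np.array(s["tool_pos"]),R.from_rotvec(s["eef_rot"]).as_matrix(),s
def rel(p,Rm=None):
    "shift in tool cm and turn in tool deg to reach world p, Rm"
    t,T,s=pose(); print("shift cm",np.round(T.T@(np.array(p)-t)*100,2))
    if Rm is not None: print("turn deg",np.round(np.degrees(R.from_matrix(T.T@Rm).as_rotvec()),1))
E
python3 - <<'E'
from h import *
for c in("side","top"):
    im,d=robot.snapshot(c); save(c+"0",im); np.savez(c+"0",d=d,im=im)
    print(c,"cam at",cam2w(c,[0,0,0]).round(3))
    for l in "sander dust_hood lamp_head console_face spindle_seat spindle_tip start_top drum_worn drum_worn_mid drum_wide drum_slim stand_a stand_b tub spray_can blank pestle".split():
        r=robot.mark_of(c,l)
        print(l,[(round(x["confidence"],2),cam2w(c,x["xyz"])[0].round(3).tolist(),w2pix(c,cam2w(c,x["xyz"]))[0].round().tolist()) for x in r[:4]])
t,T,s=pose();print(t,T,s["clock"])
E
```

```text
pics
side cam at [[ 0.455 -0.76   0.864]]
sander [(0.77, [0.599, -0.008, -0.001], [335.0, 291.0])]
dust_hood [(0.79, [0.661, -0.046, 0.133], [366.0, 260.0]), (0.37, [0.614, -0.063, 0.096], [347.0, 279.0])]
lamp_head [(0.86, [0.701, -0.1, 0.235], [394.0, 240.0]), (0.69, [0.611, -0.063, 0.068], [345.0, 288.0]), (0.64, [0.42, 0.327, 0.051], [253.0, 201.0]), (0.17, [0.604, 0.346, 0.049], [315.0, 191.0])]
console_face [(0.75, [0.53, 0.061, 0.089], [302.0, 249.0]), (0.4, [0.418, 0.325, -0.003], [254.0, 216.0])]
spindle_seat [(0.61, [0.609, -0.057, 0.068], [343.0, 286.0]), (0.36, [0.42, 0.329, 0.051], [253.0, 201.0])]
spindle_tip [(0.61, [0.61, -0.061, 0.136], [345.0, 267.0]), (0.58, [0.688, -0.291, -0.003], [403.0, 388.0])]
start_top [(0.66, [0.517, 0.059, 0.102], [297.0, 247.0])]
drum_worn [(0.57, [0.613, -0.065, 0.066], [346.0, 289.0]), (0.23, [0.607, -0.061, 0.071], [343.0, 287.0])]
drum_worn_mid [(0.9, [0.614, -0.058, 0.095], [346.0, 278.0])]
drum_wide [(0.96, [0.488, 0.429, 0.026], [274.0, 185.0]), (0.9, [0.769, 0.344, 0.028], [369.0, 191.0]), (0.76, [0.648, 0.455, 0.026], [324.0, 175
[... 1660 characters left out ...]
0.91, [0.612, 0.349, 0.002], [200.0, 221.0]), (0.82, [0.42, 0.327, 0.005], [208.0, 308.0]), (0.31, [0.528, 0.059, 0.081], [330.0, 251.0])]
stand_b [(0.91, [0.612, 0.349, 0.002], [200.0, 221.0]), (0.82, [0.42, 0.327, 0.005], [208.0, 308.0]), (0.31, [0.528, 0.059, 0.081], [330.0, 251.0])]
tub [(0.76, [0.483, -0.324, 0.004], [507.0, 273.0])]
spray_can [(0.92, [0.385, -0.078, 0.001], [396.0, 321.0])]
blank [(0.8, [0.696, -0.287, 0.001], [484.0, 178.0])]
pestle [(0.59, [0.776, 0.058, -0.0], [329.0, 148.0])]
[0.25587684 0.57019845 0.25028295] [[ 9.12343832e-01 -1.98827680e-05  4.09424879e-01]
 [-4.09424879e-01 -3.83631250e-05  9.12343832e-01]
 [-2.43310298e-06 -9.99999999e-01 -4.31408604e-05]] 1.8
```

```bash
python3 - <<'E'
from h import *
s=np.load("side0.npz")["im"];t=np.load("top0.npz")["im"]
a=cv2.resize(s[150:240,230:400],None,fx=4.7,fy=4.7,interpolation=3)[:300*2]
save("crop_side",a[:, :800])
save("crop_top",cv2.resize(t[120:330,130:440],None,fx=2.5,fy=2.5,interpolation=3))
E
```

```text
(no output)
```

View pics/side0.png

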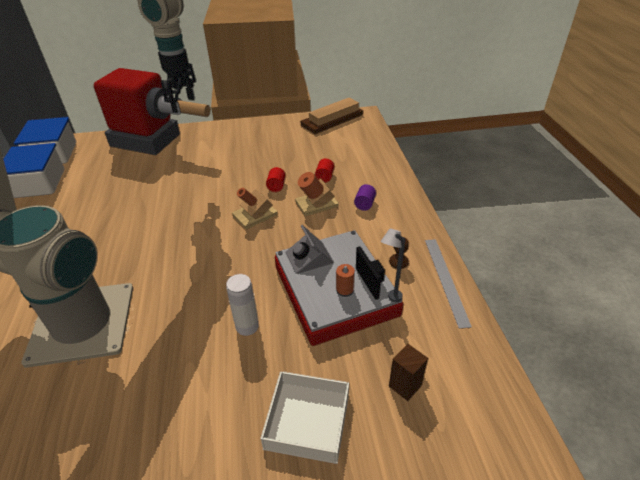

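View pics/crop_side.png

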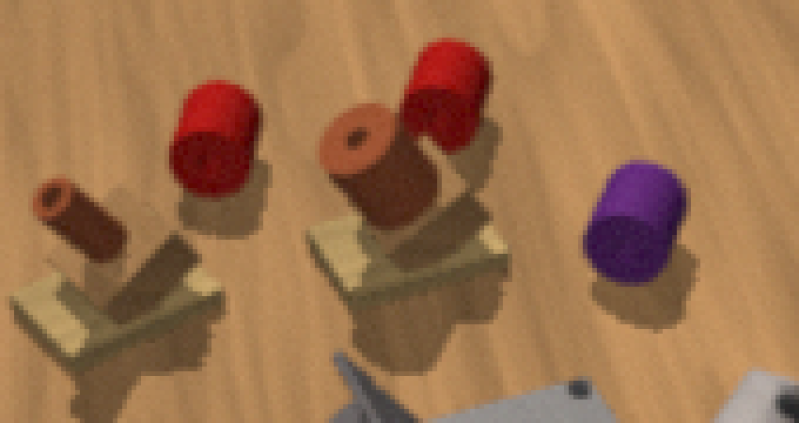

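View pics/crop_top.png

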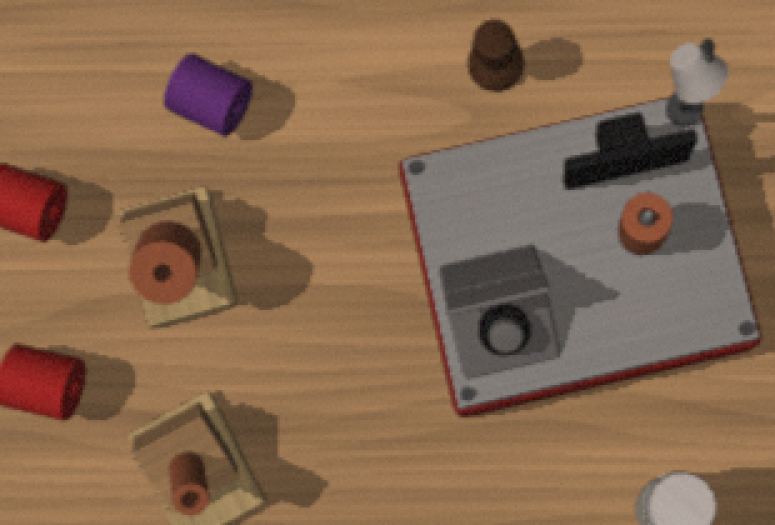

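Candidates for the widest drum in the side view:
- The red drums at (276,180) and (325,170) and the purple one at (365,197) lie loose on the bench and have the wrong colour, so they are decoys.
- The reddish-brown 56 mm drum at (312,187), leaning on a stand peg, is the one meant. The crop confirms it.
- The slim drum is at (247,197) and the worn drum is on the spindle at (345,280).

```bash
python3 - <<'E'
from h import *
t,T,s=pose(); k=robot.calibration("wrist"); c=cam2w("wrist",[0,0,0])[0]; f=cam2w("wrist",[0,0,1])[0]-c
print("cam in tool",T.T@(c-t)," fwd",T.T@f, "K",np.array(k["intrinsics"]).round(1).tolist())
im,d=robot.snapshot("top")
# sander plate yaw: points near z=0.06
P=cloud("top",d,np.ones_like(d,bool)); 
near=(abs(P[:,0]-0.6)<.22)&(abs(P[:,1])<.25)&(abs(P[:,2]-.06)<.006)
print("sander rect",cv2.minAreaRect(np.float32(P[near][:,:2]*1000)),np.median(P[near][:,2]))
for n,c0 in(("a",(.61,.347)),("b",(.42,.327))):
    m=(abs(P[:,0]-c0[0])<.08)&(abs(P[:,1]-c0[1])<.07)&(P[:,2]>.008)&(P[:,2]<.02)
    print(n,cv2.minAreaRect(np.float32(P[m][:,:2]*1000)),m.sum())
m=(abs(P[:,0]-.483)<.1)&(abs(P[:,1]+.324)<.1)&(P[:,2]>.035)&(P[:,2]<.055); print("tub",cv2.minAreaRect(np.float32(P[m][:,:2]*1000)),m.sum())
yaw=np.radians(12); sx=np.array([np.cos(yaw),np.sin(yaw),0]); sy=np.array([-np.sin(yaw),np.cos(yaw),0])
a=np.radians(15); y=np.cos(a)*np.array([0,0,-1])+np.sin(a)*sx; Rm=np.c_[np.cross(y,sy),y,sy]
rel(np.array([.611,-.061,.25])-.06*sx,Rm)
E
```

```text
cam in tool [-0.06750233 -0.12326984  0.00084089]  fwd [2.65633597e-01 9.64074022e-01 2.69310830e-04] K [[383.4, 0.0, 318.8], [0.0, 383.4, 236.4], [0.0, 0.0, 1.0]]
sander rect ((584.0667114257812, -9.318313598632812), (413.49945068359375, 263.2705078125), 11.592488288879395) 0.05984299845640766
a ((590.8287963867188, 349.6810302734375), (145.52789306640625, 99.94066619873047), 17.026885986328125) 577
b ((419.4779968261719, 331.1471862792969), (110.35009765625, 90.65776062011719), 27.23196792602539) 710
tub ((485.69451904296875, -325.60589599609375), (141.91323852539062, 142.03155517578125), 69.82501220703125) 702
shift cm [ 5.340e+01  3.000e-02 -4.659e+01]
turn deg [  4.7 -36.  -14.5]
```

>>> drive_tool:
  rows: "4.45 0 -3.88 0 0 0;4.45 0 -3.88 0 0 0;4.45 0 -3.88 0 0 0;4.45 0 -3.88 0 0 0;4.45 0 -3.88 0 0 0;4.45 0 -3.88 0 0 0;4.45 0 -3.88 0 0 0;4.45 0 -3.88 0 0 0"
  grip: 0

```text
clock: 2.85
tool_pos: [0.4543, 0.1395, 0.2507]
eef_rot: [-1.545, 0.33, -0.332]
ft_force: [1.8, 1.6, -0.1]
finger_gap: 1.0
```

>>> drive_tool:
  rows: "4.45 0 -3.88 0 0 0;4.45 0 -3.88 0 0 0;4.45 0 -3.88 0 0 0;4.45 0 -3.88 0 0 0;0 0 0 1.2 -9 -3.6;0 0 0 1.2 -9 -3.6;0 0 0 1.2 -9 -3.6;0 0 0 1.1 -9 -3.7"

```text
clock: 3.85
tool_pos: [0.5524, -0.0732, 0.2505]
eef_rot: [-1.527, -0.373, -0.039]
ft_force: [0.9, 1.0, 0.4]
finger_gap: 1.002
```

```bash
python3 - <<'E'
from h import *
t,T,s=pose(); print(t,T.round(3).tolist(),s["clock"],np.round(s["joint_pos"],2))
cal=robot.calibration("wrist"); im,d=robot.snapshot("wrist"); save("w1",im); np.savez("w1",im=im,d=d)
for l in "drum_worn_mid spindle_tip spindle_seat dust_hood lamp_head console_face start_top".split():
    print(l,[(round(x["confidence"],2),cam2w("wrist",x["xyz"],cal)[0].round(4).tolist()) for x in robot.mark_of("wrist",l)[:2]])
P=cloud("wrist",d,np.ones_like(d,bool),cal)
n=(np.hypot(P[:,0]-.611,P[:,1]+.061)<.035)
top=n&(abs(P[:,2]-.126)<.004); print("annulus",top.sum(),cv2.minEnclosingCircle(np.float32(P[top][:,:2]*1000)),np.median(P[top][:,2]))
q=n&(P[:,2]>.131); print("tip",q.sum(),P[q].mean(0) if q.sum() else 0,P[n][:,2].max())
E
```

```text
[ 0.55241697 -0.07316203  0.25054432] [[0.943, 0.256, -0.213], [0.206, 0.054, 0.977], [0.261, -0.965, -0.002]] 3.85 [-0.31  0.   -0.37  0.97  0.13 -0.51]
drum_worn_mid [(0.97, [0.6086, -0.0567, 0.0959])]
spindle_tip [(0.61, [0.6105, -0.0592, 0.1392])]
spindle_seat []
dust_hood [(0.69, [0.6646, -0.052, 0.1299])]
lamp_head []
console_face [(0.88, [0.5256, 0.0609, 0.0871])]
start_top [(0.77, [0.5219, 0.0546, 0.0996])]
annulus 2056 ((610.9559936523438, -59.69941329956055), 21.06555938720703) 0.1254909869412542
tip 107 [ 0.60979293 -0.06020954  0.13452456] 0.13789507648616867
```

View pics/w1.png

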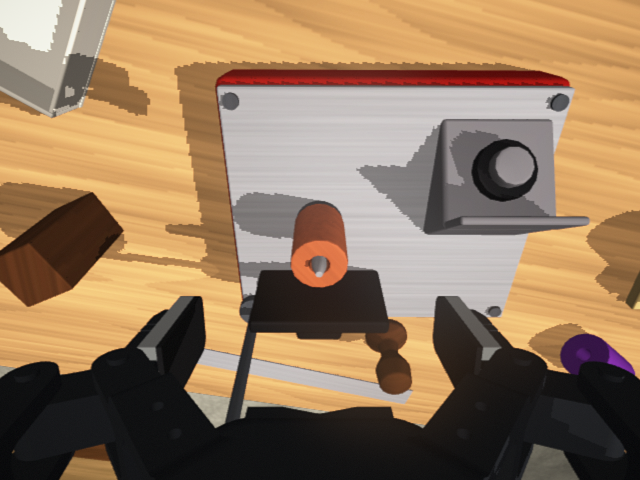

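The view shows the worn drum's bore and the spindle tip at (319,265), the hood at (318,300), the console and button at (505,165), and the lamp post at (240,380). The jaw axis lines up with the sander's y.

```bash
python3 - <<'E'
from h import *
rel([.610,-.060,.165]); t,T,s=pose(); print("10cm down =",(T.T@[0,0,-10]).round(2))
E
```

```text
shift cm [3.42 9.78 0.11]
10cm down = [-2.59  9.66  0.  ]
```

>>> drive_tool:
  rows: "1.71 4.89 0.05 0 0 0;1.71 4.89 0.06 0 0 0;-0.52 1.93 0 0 0 0;-0.52 1.93 0 0 0 0;-0.51 1.94 0 0 0 0;0 0 0 0 0 0"

```text
clock: 5.0
tool_pos: [0.6081, -0.0594, 0.1025]
eef_rot: [-1.526, -0.364, -0.038]
ft_force: [-0.1, -0.0, -0.3]
finger_gap: 1.002
```

>>> drive_tool:
  rows: "0 0 0 0 0 0;0 0 0 0 0 0;0 0 0 0 0 0;0 0 0 0 0 0;0 0 0 0 0 0"
  grip: 1
  newtons: 40

```text
clock: 5.62
tool_pos: [0.6106, -0.0603, 0.1062]
eef_rot: [-1.528, -0.37, -0.043]
ft_force: [-0.7, 0.1, 6.3]
finger_gap: 0.488
```

```bash
python3 - <<'E'
from h import *
t,T,s=pose(); print(t,s["clock"],s["ft_force"],s["finger_gap"],(T.T@[0,0,10]).round(2))
E
```

```text
[ 0.61058098 -0.06028497  0.10618473] 5.625 [-0.6566296   0.10894356  6.25482726] 0.4881881569548428 [ 2.62 -9.65 -0.01]
```

>>> drive_tool:
  rows: "0.52 -1.93 0 0 0 0;0.79 -2.9 0 0 0 0;0.79 -2.9 0 0 0 0;0.53 -1.93 0 0 0 0;0 0 0 0 0 0"

```text
clock: 6.25
tool_pos: [0.6108, -0.0602, 0.2065]
eef_rot: [-1.529, -0.37, -0.043]
ft_force: [-0.4, -0.1, -1.7]
finger_gap: 0.49
```

```bash
python3 - <<'E'
from h import *
t,T,s=pose(); print(t,s["ft_force"],s["finger_gap"])
Rm=R.from_rotvec([0,0,np.radians(-32)]).as_matrix()@T
rel([.485,-.325,t[2]-.03],Rm); print("10 down after turn",(Rm.T@[0,0,-10]).round(2)); print(np.degrees(np.arctan2(Rm[1,2],Rm[0,2])))
E
```

```text
[ 0.6107825  -0.06018664  0.20648255] [-0.39309616 -0.11361451 -1.70607762] 0.48992984649549903
shift cm [-18.    -1.73 -23.27]
turn deg [-8.4 30.9  0.1]
10 down after turn [-2.62  9.65  0.02]
70.02661856559553
```

>>> drive_tool:
  rows: "-3 -0.29 -3.88 0 0 0;-3 -0.29 -3.88 0 0 0;-3 -0.29 -3.88 0 0 0;-3 -0.29 -3.88 0 0 0;-3 -0.29 -3.88 0 0 0;-3 -0.29 -3.88 0 0 0;0 0 0 -2.1 7.7 0;0 0 0 -2.1 7.7 0"

```text
clock: 7.25
tool_pos: [0.482, -0.3249, 0.1725]
eef_rot: [-1.569, -0.144, -0.263]
ft_force: [-0.0, 0.2, -1.3]
finger_gap: 0.486
```

>>> drive_tool:
  rows: "0 0 0 -2.1 7.7 0;0 0 0 -2.1 7.7 0;0 0 0 0 0 0"

```text
clock: 7.62
tool_pos: [0.4827, -0.3232, 0.173]
eef_rot: [-1.59, 0.068, -0.473]
ft_force: [-0.1, -0.1, -0.2]
finger_gap: 0.483
```

```bash
python3 - <<'E'
from h import *
t,T,s=pose(); print(t,s["ft_force"],s["finger_gap"],np.degrees(np.arctan2(T[1,2],T[0,2])))
rel([.485,-.325,.0475])
E
```

```text
[ 0.48274902 -0.32324238  0.17304186] [-0.1060424  -0.1279588  -0.21249165] 0.4831289378168076 70.23698385558345
shift cm [-2.96 12.2  -0.07]
```

>>> drive_tool:
  rows: "-0.85 3.5 0 0 0 0;-0.85 3.5 0 0 0 0;-0.73 3 0 0 0 0;-0.35 1.45 -0.07 0 0 0;-0.18 0.75 0 0 0 0;0 0 0 0 0 0;-0.03 0.1 0 0 0 0;0 0 0 0 0 0"

```text
clock: 8.62
tool_pos: [0.487, -0.3273, 0.0496]
eef_rot: [-1.593, 0.066, -0.479]
ft_force: [-0.5, -0.1, -0.9]
finger_gap: 0.49
```

```bash
python3 - <<'E'
from h import *
t,T,s=pose(); print(t,s["ft_force"],s["finger_gap"])
E
```

```text
[ 0.48704166 -0.32729958  0.04956175] [-0.5065253  -0.13585704 -0.8696571 ] 0.49001111410357373
```

>>> drive_tool:
  rows: "-0.05 0.2 0 0 0 0;0 0 0 0 0 0;-0.05 0.2 0 0 0 0;0 0 0 0 0 0"

```text
clock: 9.12
tool_pos: [0.4865, -0.3268, 0.0443]
eef_rot: [-1.592, 0.067, -0.478]
ft_force: [-1.1, -0.1, -0.7]
finger_gap: 0.491
```

>>> drive_tool:
  rows: "0 0 0 0 0 0;0 0 0 0 0 0;0 0 0 0 0 0;0 0 0 0 0 0"
  grip: 0.2

```text
clock: 9.62
tool_pos: [0.4865, -0.3268, 0.0444]
eef_rot: [-1.592, 0.067, -0.478]
ft_force: [0.5, -0.2, 0.3]
finger_gap: 0.802
```

```bash
python3 - <<'E'
from h import *
t,T,s=pose(); print(t,s["ft_force"],s["finger_gap"]); print((T.T@[0,0,10]).round(2))
cal=robot.calibration("wrist"); im,d=robot.snapshot("wrist"); save("w2",im)
print([(x["confidence"],cam2w("wrist",x["xyz"],cal)[0].round(4).tolist()) for x in robot.mark_of("wrist","drum_worn_mid")[:2]])
E
```

```text
[ 0.48650278 -0.32682082  0.04443074] [ 0.53480507 -0.15631414  0.30035262] 0.8024482265105777
[ 2.6  -9.66 -0.02]
[(0.79, [0.4855, -0.3224, 0.0337]), (0.61, [0.6913, -0.2832, 0.0016])]
```

>>> drive_tool:
  rows: "0.78 -2.9 0 0 0 0;1.04 -3.86 0 0 0 0;1.3 -4.8 0 0 0 0;1.3 -4.8 0 0 0 0;0.78 -2.9 0 0 0 0;0 0 0 0 0 0"
  grip: 0

```text
clock: 10.48
tool_pos: [0.4885, -0.328, 0.2478]
eef_rot: [-1.596, 0.062, -0.482]
ft_force: [0.8, 0.0, -0.1]
finger_gap: 1.003
```

```bash
python3 - <<'E'
from h import *
im,d=robot.snapshot("top"); save("t2",im)
print([(x["confidence"],cam2w("top",x["xyz"])[0].round(3).tolist()) for x in robot.mark_of("top","drum_worn_mid")[:2]])
t,T,s=pose(); print(t)
yaw=np.radians(15);a=np.radians(30); sx=np.array([np.cos(yaw),np.sin(yaw),0]); sy=np.array([-np.sin(yaw),np.cos(yaw),0])
y=np.cos(a)*np.array([0,0,-1])+np.sin(a)*sx; Rm=np.c_[np.cross(y,sy),y,sy]
rel([.53,.323,.21],Rm)
E
```

```text
[(0.84, [0.485, -0.33, 0.035])]
[ 0.48638767 -0.32605328  0.24321517]
shift cm [-18.2   -1.59  62.52]
turn deg [ 13.5 -32.3 -14.6]
```

>>> drive_tool:
  rows: "-1.65 -0.14 5.68 0 0 0;-1.65 -0.14 5.68 0 0 0;-1.65 -0.14 5.68 0 0 0;-1.65 -0.14 5.68 0 0 0;-1.65 -0.14 5.68 0 0 0;-1.65 -0.14 5.68 0 0 0;-1.65 -0.14 5.68 0 0 0;-1.65 -0.14 5.68 0 0 0"

```text
clock: 11.58
tool_pos: [0.517, 0.1468, 0.2166]
eef_rot: [-1.594, 0.07, -0.475]
ft_force: [1.3, 0.6, 0.2]
finger_gap: 1.004
```

>>> drive_tool:
  rows: "-1.65 -0.14 5.68 0 0 0;-1.65 -0.14 5.68 0 0 0;-1.65 -0.14 5.68 0 0 0;0 0 0 3.4 -8.1 -3.65;0 0 0 3.4 -8.1 -3.65;0 0 0 3.4 -8.1 -3.65;0 0 0 3.4 -8.1 -3.65;0 0 0 0 0 0"

```text
clock: 12.58
tool_pos: [0.5275, 0.3198, 0.2057]
eef_rot: [-1.458, -0.599, -0.201]
ft_force: [-0.5, 0.1, 0.4]
finger_gap: 0.996
```

```bash
python3 - <<'E'
from h import *
t,T,s=pose(); print(t,T.round(3).tolist(),np.round(s["joint_pos"],2))
cal=robot.calibration("wrist"); im,d=robot.snapshot("wrist"); save("w3",im); np.savez("w3",im=im,d=d,t=t,T=T,**{k:np.array(v) for k,v in cal.items()})
for l in("drum_wide","stand_a","drum_slim"): print(l,[(round(x["confidence"],2),cam2w("wrist",x["xyz"],cal)[0].round(4).tolist()) for x in robot.mark_of("wrist",l)[:4]])
best=min(robot.outline_of("wrist","drum_wide"),key=lambda o:np.linalg.norm(np.median(cloud("wrist",d,np.array(o["pixels"]),cal),0)-[.59,.338,.09]))
P=cloud("wrist",d,np.array(best["pixels"]),cal); print(best["confidence"],len(P),np.median(P,0))
# end-face plane: RANSAC
rng=np.random.default_rng(0);bi=None
for _ in range(2000):
    a=P[rng.choice(len(P),3,False)];n=np.cross(a[1]-a[0],a[2]-a[0]);L=np.linalg.norm(n)
    if L<1e-6: continue
    n/=L
    if abs(n[2])<.6: continue
    i=abs((P-a[0])@n)<.0015
    if bi is None or i.sum()>bi.sum(): bi=i
Q=P[bi];c=Q.mean(0);n=np.linalg.svd(Q-c,full_matrices=False)[2][2];n*=np.sign(n[2])
e1=np.cross(n,[0,1,0]);e1/=np.linalg.norm(e1);e2=np.cross(n,e1)
uv=np.c_[(Q-c)@e1,(Q-c)@e2]; lo=np.median(uv,0); uv=uv[np.hypot(*(uv-lo).T)<.034]
(cu,cv),r=cv2.minEnclosingCircle(np.float32(uv*1000)); C=c+(e1*cu+e2*cv)/1000
print("face n",n,"inliers",bi.sum(),"lean",np.degrees(np.arccos(n[2])),"az",np.degrees(np.arctan2(n[1],n[0])),"C",C,"r",r,"base",C-.06*n)
E
```

```text
[0.52748572 0.31983344 0.20565827] [[0.839, 0.478, -0.259], [0.226, 0.127, 0.966], [0.495, -0.869, -0.001]] [ 0.49  0.02 -0.53  0.51 -0.11  0.2 ]
drum_wide [(0.94, [0.7661, 0.3457, 0.0296]), (0.88, [0.6446, 0.4517, 0.0262]), (0.77, [0.6081, 0.3486, 0.0479]), (0.69, [0.4882, 0.4366, 0.0224])]
stand_a [(0.74, [0.609, 0.3451, -0.0002])]
drum_slim []
0.66 5955 [0.57650815 0.33869524 0.0976069 ]
face n [-0.47998715 -0.12728896  0.86799185] inliers 4917 lean 29.773888331795494 az -165.14747165281082 C [0.57730644 0.33904025 0.1002645 ] r 27.783626556396484 base [0.60610567 0.34667758 0.04818499]
```

View pics/w3.png

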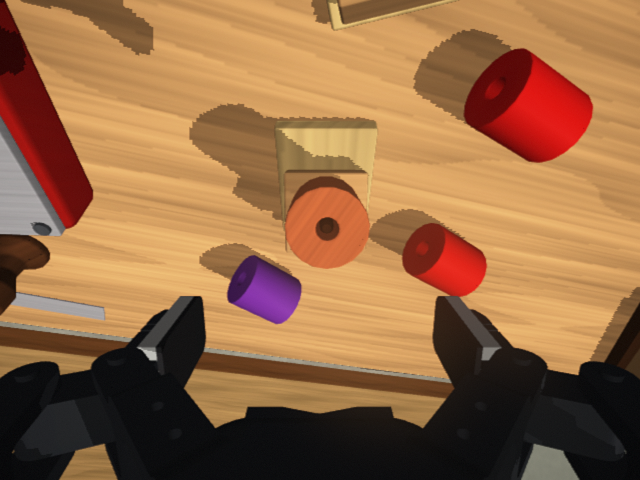

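The view shows the widest drum end-on at (328,228), with the red decoys at (530,105) and (445,258) and the purple one at (265,288). The face fit gives a lean of 29.8° and a radius of 27.8 mm.

>>> drive_tool:
  rows: "0 0 0 0 0 -6;0 0 0 0 0 -6;0 0 0 0 0 0"

```text
clock: 13.2
tool_pos: [0.5283, 0.3212, 0.2071]
eef_rot: [-1.392, -0.755, -0.364]
ft_force: [-0.4, -0.1, -0.2]
finger_gap: 1.002
```

```bash
python3 - <<'E'
from h import *
b=np.array([.6061,.3467,.0482]);n=np.array([-.480,-.1273,.868])
t,T,s=pose();print(t,np.round(s["joint_pos"],2)); rel(b+.1*n); print("6cm in",(T.T@n*-6).round(2))
E
```

```text
[0.52834208 0.3212455  0.20706337] [ 0.52 -0.04 -0.7   0.2  -0.17  0.19]
shift cm [-2.41  7.51  0.46]
6cm in [-1.25  5.87 -0.01]
```

>>> drive_tool:
  rows: "-1.2 3.75 0.23 0 0 0;-1.21 3.76 0.23 0 0 0;0 0 0 0 0 0;-0.42 1.96 0 0 0 0;-0.42 1.96 0 0 0 0;-0.41 1.95 0 0 0 0;0 0 0 0 0 0"

```text
clock: 14.08
tool_pos: [0.5912, 0.3433, 0.0869]
eef_rot: [-1.39, -0.758, -0.369]
ft_force: [-0.5, -0.1, 0.3]
finger_gap: 1.002
```

```bash
python3 - <<'E'
from h import *
b=np.array([.6061,.3467,.0482]);n=np.array([-.480,-.1273,.868])
t,T,s=pose();print(t,s["ft_force"]); rel(b+.04*n)
E
```

```text
[0.59119905 0.34328065 0.08692316] [-0.52259119 -0.13104055  0.29189722]
shift cm [-0.61 -0.01 -0.05]
```

>>> drive_tool:
  rows: "-0.5 0 0 0 0 0;0 0 0 0 0 0"

```text
clock: 14.32
tool_pos: [0.586, 0.3419, 0.0836]
eef_rot: [-1.389, -0.759, -0.369]
ft_force: [0.2, -0.4, 0.4]
finger_gap: 0.999
```

>>> drive_tool:
  rows: "0 0 0 0 0 0;0 0 0 0 0 0;0 0 0 0 0 0;0 0 0 0 0 0;0 0 0 0 0 0"
  grip: 1
  newtons: 40

```text
clock: 14.95
tool_pos: [0.5863, 0.3417, 0.0837]
eef_rot: [-1.39, -0.759, -0.37]
ft_force: [-6.0, -1.7, 7.1]
finger_gap: 0.656
```

```bash
python3 - <<'E'
from h import *
b=np.array([.6061,.3467,.0482]);n=np.array([-.480,-.1273,.868])
t,T,s=pose();print(t,s["ft_force"],s["finger_gap"]); rel(b+.04*n); print("6cm out",(T.T@n*6).round(2)); print("n in tool",(T.T@n).round(4).tolist(), "base in tool cm",(T.T@(b-t)*100).round(2))
E
```

```text
[0.58628583 0.34172798 0.08373988] [-5.98433721 -1.71522168  7.12667048] 0.6555939146249311
shift cm [-0.01  0.1  -0.03]
6cm out [ 1.29 -5.86  0.01]
n in tool [0.2144, -0.9768, 0.0018] base in tool cm [-0.87  4.01 -0.03]
```

>>> drive_tool:
  rows: "0.32 -1.46 0 0 0 0;0.43 -1.95 0 0 0 0;0.43 -1.95 0 0 0 0;0.54 -2.45 0 0 0 0;0.54 -2.45 0 0 0 0;0 0 0 0 0 0"

```text
clock: 15.7
tool_pos: [0.536, 0.3287, 0.1765]
eef_rot: [-1.387, -0.76, -0.371]
ft_force: [-0.0, 0.1, -1.2]
finger_gap: 0.654
```

```bash
python3 - <<'E'
from h import *
t,T,s=pose();print(t,s["ft_force"],s["finger_gap"],np.round(s["joint_pos"],2))
yaw=np.radians(12);a=np.radians(12.4); sx=np.array([np.cos(yaw),np.sin(yaw),0]); sy=np.array([-np.sin(yaw),np.cos(yaw),0])
y=np.cos(a)*np.array([0,0,-1])+np.sin(a)*sx; Rm=np.c_[np.cross(y,sy),y,sy]
rel(t,Rm); print("shift after turn",(Rm.T@(np.array([.560,-.071,.25])-t)*100).round(2))
print((Rm.T@[0,0,-10]).round(2))
E
```

```text
[0.53598526 0.32866497 0.17654988] [-0.02863292  0.12350071 -1.19309414] 0.6538104266216753 [ 0.52  0.03 -0.72  0.1  -0.17  0.19]
shift cm [0. 0. 0.]
turn deg [-1.5  2.8 29.9]
shift after turn [ -4.24  -8.45 -39.59]
[-2.15  9.77  0.  ]
```

>>> drive_tool:
  rows: "0 0 0 -0.5 0.95 9.95;0 0 0 -0.5 0.95 9.95;0 0 0 -0.5 0.9 10;0.75 -3.4 0 0 0 0;0.75 -3.4 0 0 0 0;0 0 0 0 0 0"

```text
clock: 16.45
tool_pos: [0.5388, 0.3295, 0.2465]
eef_rot: [-1.535, -0.334, -0.007]
ft_force: [0.0, 0.3, -0.9]
finger_gap: 0.655
```

>>> drive_tool:
  rows: "-0.82 -0.24 -5.66 0 0 0;-0.82 -0.24 -5.66 0 0 0;-0.82 -0.24 -5.66 0 0 0;-0.82 -0.24 -5.66 0 0 0;-0.82 -0.24 -5.66 0 0 0;-0.82 -0.24 -5.66 0 0 0;-0.82 -0.24 -5.66 0 0 0;0 0 0 0 0 0"

```text
clock: 17.45
tool_pos: [0.5598, -0.0751, 0.2463]
eef_rot: [-1.538, -0.323, -0.005]
ft_force: [0.1, 0.3, -0.8]
finger_gap: 0.655
```

```bash
python3 - <<'E'
from h import *
t,T,s=pose();print(t,s["ft_force"],s["finger_gap"],np.round(s["joint_pos"],2))
cal=robot.calibration("wrist"); im,d=robot.snapshot("wrist"); save("w4",im); np.savez("w4",im=im,d=d,t=t,T=T)
# held drum's end face: points in the tool frame
P=(cloud("wrist",d,np.ones_like(d,bool),cal)-t)@T
n0=np.array([.2144,-.9768,0]); top=np.array([-.0087,.0401,0])+.06*n0
m=(np.linalg.norm(P-top,axis=1)<.034)&(abs((P-top)@n0)<.006); Q=P[m]
for _ in range(3):
    c=Q.mean(0);n=np.linalg.svd(Q-c,full_matrices=False)[2][2];n*=-np.sign(n[1]); Q=P[m][abs((P[m]-c)@n)<.0015]
print(len(Q),"n tool",n,"n world",T@n)
e1=np.cross(n,[0,0,1]);e1/=np.linalg.norm(e1);e2=np.cross(n,e1);c=Q.mean(0);uv=np.c_[(Q-c)@e1,(Q-c)@e2]
(cu,cv),r=cv2.minEnclosingCircle(np.float32(uv*1000));C=c+(e1*cu+e2*cv)/1000;print("r",r,"base tool",C-.06*n,"expected",top-.06*n0)
# seen empty spindle
W=cloud("wrist",d,np.ones_like(d,bool),cal); q=(np.hypot(W[:,0]-.61,W[:,1]+.06)<.02)&(W[:,2]>.075)&(W[:,2]<.16)
print("spindle",q.sum(),np.median(W[q],0) if q.sum() else 0, W[q][:,2].max() if q.sum() else 0)
E
```

```text
[ 0.55978133 -0.07510079  0.24628338] [ 0.07809251  0.31355582 -0.82617825] 0.6551705073233242 [-0.3   0.05 -0.32  1.01  0.1  -0.49]
16182 n tool [ 2.10496909e-01 -9.77594307e-01  6.49603215e-04] n world [0.0014367  0.00160728 0.99999768]
r 32.18600082397461 base tool [-1.39628313e-02  3.88615925e-02  7.44617438e-05] expected [-0.0087  0.0401  0.    ]
spindle 0 0 0
```

View pics/w4.png

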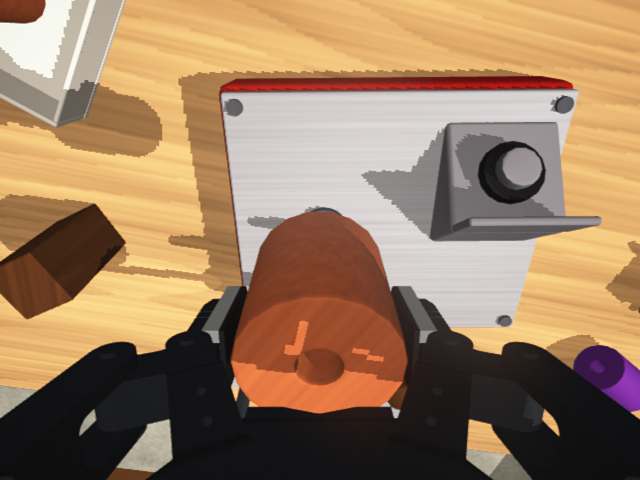

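The view shows the held drum upright, its end face at (320,370) and its bore at (320,365). The jaws sit on both sides and the worn drum is in the tub at top left. Next I'm refining the drum axis in the tool frame and the bare spindle's position.

```bash
python3 - <<'E'
from h import *
from scipy.optimize import least_squares
z=np.load("w4.npz");t,T=z["t"],z["T"];cal=robot.calibration("wrist")
W=cloud("wrist",z["d"],np.ones_like(z["d"],bool),cal); W=W
topz=(t+T@(np.array([-.0087,.0401,0])+.06*np.array([.2144,-.9768,0])))[2]
P=(W-t)@T; b=t+T@np.array([-.0087,.0401,0])
r=np.hypot(W[:,0]-b[0],W[:,1]-b[1])
m=(r<.036)&(W[:,2]>topz-.052)&(W[:,2]<topz-.006)&(P[:,0]<-.005)&(abs(P[:,2])<.022)
f=least_squares(lambda c:np.hypot(W[m,0]-c[0],W[m,1]-c[1])-c[2],[b[0],b[1],.028],loss="soft_l1",f_scale=.001)
print("side wall",m.sum(),f.x,"rms",np.sqrt(np.mean(f.fun**2)),"expected",b)
f=least_squares(lambda c:np.hypot(W[m,0]-c[0],W[m,1]-c[1])-.028,[b[0],b[1]],loss="soft_l1",f_scale=.001);c=f.x
F=T.T@(np.r_[c,0]-t); 
e=[c[0]-t[0],c[1]-t[1]];print("axis r=28",c,"axis rel TCP world xy mm",np.round(np.array(e)*1000,1),"predicted",np.round((b-t)*1000,1), "topz",np.median(W[(r<.02)&(r>.012)&(abs(W[:,2]-topz)<.01)][:,2]),topz)
for cam in("side","top"):
    im,d=robot.snapshot(cam); save(cam+"5",im); S=cloud(cam,d,np.ones_like(d,bool))
    q=(np.hypot(S[:,0]-.61,S[:,1]+.06)<.014)&(S[:,2]>.08)&(S[:,2]<.15)
    print(cam,q.sum(), S[q].mean(0) if q.sum() else "", S[q][:,2].max() if q.sum() else "")
    print([(round(x["confidence"],2),cam2w(cam,x["xyz"])[0].round(4).tolist()) for x in robot.mark_of(cam,"spindle_tip")[:2]],[(round(x["confidence"],2),cam2w(cam,x["xyz"])[0].round(4).tolist()) for x in robot.mark_of(cam,"spindle_seat")[:2]])
E
```

```text
side wall 7703 [ 0.55970202 -0.07225868  0.02762691] rms 0.00030101602770217273 expected [ 0.55965417 -0.0751536   0.2052507 ]
axis r=28 [ 0.56009394 -0.07212907] axis rel TCP world xy mm [0.3 3. ] predicted [ -0.1  -0.1 -41. ] topz 0.2653548378654329 0.2652528747651263
side 92 [ 0.61018722 -0.06471775  0.109823  ] 0.13826035509999038
[(0.78, [0.6104, -0.0578, 0.1362])] [(0.76, [0.6096, -0.0614, 0.0678]), (0.45, [0.56, -0.0727, 0.2065])]
top 37 [ 0.60993178 -0.05837793  0.1197077 ] 0.14092963454743032
[(0.85, [0.6144, -0.0602, 0.138]), (0.32, [0.4215, 0.3265, 0.0013])] [(0.96, [0.6126, -0.0638, 0.0642])]
```

```bash
python3 - <<'E'
from h import *
t,T,s=pose();print(t,s["dq"]); rel([.611,-.060,.195]); print("5 cm down",(T.T@[0,0,-5]).round(2), T.round(3).tolist())
E
```

```text
[ 0.5602044  -0.07001547  0.24804589] [-0.00284359 -0.00120119  0.00729685 -0.00235431 -0.00077353 -0.00162811]
shift cm [ 3.94  6.28 -0.09]
5 cm down [-1.05  4.89  0.  ] [[0.956, 0.206, -0.21], [0.206, 0.044, 0.978], [0.211, -0.978, -0.001]]
```

Settled: the arm had crept 5 mm since that picture, which explains the apparent offset. The drum is centred in the jaws. I'm moving over the spindle.

>>> drive_tool:
  rows: "2 3 -0.04 0 0 0;1.94 3.28 -0.05 0 0 0;0 0 0 0 0 0;0 0 0 0 0 0"

```text
clock: 18.3
tool_pos: [0.6111, -0.0609, 0.1958]
eef_rot: [-1.537, -0.33, -0.001]
ft_force: [-0.7, -0.0, -1.3]
finger_gap: 0.65
```

```bash
python3 - <<'E'
from h import *
im,d=robot.snapshot("side"); save("side6",cv2.resize(im[200:330,270:440],None,fx=4,fy=4,interpolation=3))
t,T,s=pose();print(t,s["clock"],(T@[.2105,-.9776,.0006]).round(4)); rel([.611,-.060,t[2]])
S=cloud("side",d,np.ones_like(d,bool)); q=(np.hypot(S[:,0]-.61,S[:,1]+.06)<.014)&(S[:,2]>.08)&(S[:,2]<.138); print(q.sum(),S[q].mean(0))
E
```

```text
[ 0.61137225 -0.0612398   0.19643844] 18.35 [-0.0022  0.0018  1.    ]
shift cm [-0.01 -0.    0.13]
81 [ 0.61013999 -0.06524528  0.10539746]
```

View pics/side6.png

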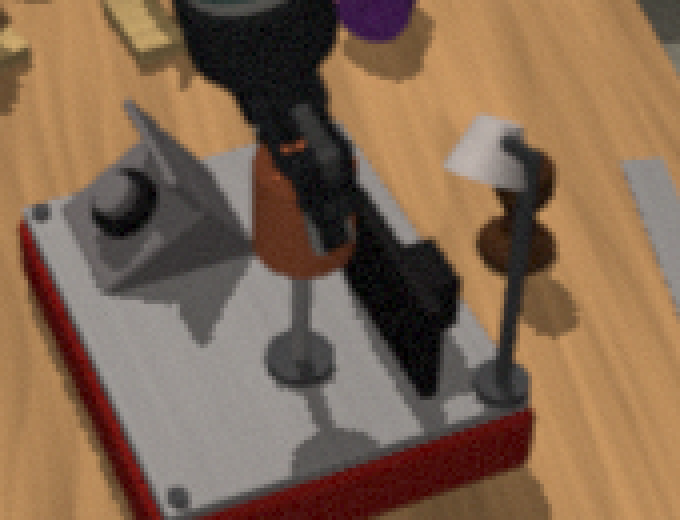

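The drum (300,220) hangs right over the spindle (300,310) in the crop, clear of the hood and lamp. I'm lowering it.

>>> drive_tool:
  rows: "-0.21 0.98 0.05 0 0 0;-0.21 0.98 0 0 0 0;-0.1 0.5 0 0 0 0;-0.1 0.5 0 0 0 0;0 0 0 0 0 0"

```text
clock: 18.98
tool_pos: [0.6111, -0.0612, 0.1645]
eef_rot: [-1.537, -0.329, -0.002]
ft_force: [0.1, 0.4, -1.4]
finger_gap: 0.658
```

>>> drive_tool:
  rows: "-0.21 0.98 0 0 0 0;-0.21 0.98 0 0 0 0;0 0 0 0 0 0"

```text
clock: 19.35
tool_pos: [0.6103, -0.0609, 0.1434]
eef_rot: [-1.536, -0.327, -0.0]
ft_force: [0.0, 0.3, -1.9]
finger_gap: 0.659
```

```bash
python3 - <<'E'
from h import *
t,T,s=pose();print(t,s["ft_force"],s["moment"],s["finger_gap"])
rel([.611,-.060,.109])
E
```

```text
[ 0.6102958  -0.06091116  0.14342329] [ 0.03212718  0.30306191 -1.91167349] [-0.03436362  0.31044855  0.01975764] 0.6586749396116302
shift cm [-0.63  3.38  0.07]
```

On the spindle with no side force. Continuing down to the shoulder.

>>> drive_tool:
  rows: "-0.21 0.98 0.03 0 0 0;-0.21 0.98 0.02 0 0 0;-0.15 0.7 0 0 0 0;-0.1 0.45 0 0 0 0;0 0 0 0 0 0"

```text
clock: 19.98
tool_pos: [0.6111, -0.0607, 0.1128]
eef_rot: [-1.537, -0.329, -0.002]
ft_force: [0.5, -0.4, -0.9]
finger_gap: 0.652
```

>>> drive_tool:
  rows: "-0.04 0.2 0 0 0 0;0 0 0 0 0 0;-0.04 0.2 0 0 0 0;0 0 0 0 0 0"

```text
clock: 20.48
tool_pos: [0.6114, -0.0607, 0.1091]
eef_rot: [-1.537, -0.329, -0.003]
ft_force: [0.1, -0.0, -0.7]
finger_gap: 0.652
```

>>> drive_tool:
  rows: "-0.03 0.15 0 0 0 0;0 0 0 0 0 0;-0.03 0.15 0 0 0 0;0 0 0 0 0 0"

```text
clock: 20.98
tool_pos: [0.6118, -0.0608, 0.1066]
eef_rot: [-1.537, -0.33, -0.003]
ft_force: [-1.0, 0.6, 1.1]
finger_gap: 0.656
```

>>> drive_tool:
  rows: "-0.02 0.1 0 0 0 0;0 0 0 0 0 0"

```text
clock: 21.22
tool_pos: [0.6119, -0.0608, 0.1065]
eef_rot: [-1.537, -0.33, -0.003]
ft_force: [-3.0, 0.5, 7.3]
finger_gap: 0.657
```

Shoulder contact (7 N up) at the expected height. Releasing.

>>> drive_tool:
  rows: "0 0 0 0 0 0;0 0 0 0 0 0;0 0 0 0 0 0;0 0 0 0 0 0"
  grip: 0

```text
clock: 21.72
tool_pos: [0.6116, -0.0607, 0.105]
eef_rot: [-1.537, -0.33, -0.003]
ft_force: [-0.2, -0.1, 0.1]
finger_gap: 0.999
```

>>> drive_tool:
  rows: "0.43 -1.95 0 0 0 0;0.86 -3.9 0 0 0 0;0.86 -3.9 0 0 0 0;0.2 -3 0 0 0 0;-3 -1 0 0 0 0;-3 -1 0 0 0 0;0 0 0 0 0 0;0 0 0 0 0 0"

```text
clock: 22.72
tool_pos: [0.5466, -0.0746, 0.2418]
eef_rot: [-1.537, -0.33, -0.003]
ft_force: [-0.3, 0.2, 0.3]
finger_gap: 1.001
```

```bash
python3 - <<'E'
from h import *
t,T,s=pose();print(t,s["clock"],s["ft_force"])
cal=robot.calibration("wrist"); im,d=robot.snapshot("wrist"); save("w7",im)
for l in("drum_wide","start_top","console_face"): print(l,[(round(x["confidence"],2),cam2w("wrist",x["xyz"],cal)[0].round(4).tolist()) for x in robot.mark_of("wrist",l)[:3]])
P=cloud("wrist",d,np.ones_like(d,bool),cal)
q=(np.hypot(P[:,0]-.611,P[:,1]+.06)<.033)&(abs(P[:,2]-.126)<.005);Q=P[q];c=Q.mean(0);n=np.linalg.svd(Q-c,full_matrices=False)[2][2]
print("drum top",q.sum(),np.median(Q[:,2]),cv2.minEnclosingCircle(np.float32(Q[:,:2]*1000)),n)
o=robot.outline_of("wrist","start_top")
if o:
    B=cloud("wrist",d,np.array(o[0]["pixels"]),cal);print("outline",o[0]["confidence"],len(B),np.median(B,0))
yaw=np.radians(12);sx=np.array([np.cos(yaw),np.sin(yaw),0]);n0=np.array([0,0,np.cos(.6)])-np.sin(.6)*sx
c0=np.array([.519,.057,.100]); h=(P-c0)@n0; rad=np.linalg.norm((P-c0)-h[:,None]*n0,axis=1)
m=(rad<.03)&(abs(h)<.03); print("heights along normal",[(round(a,3),int(((h[m]>a)&(h[m]<=a+.003)).sum())) for a in np.arange(-.03,.03,.003)])
E
```

```text
[ 0.54663786 -0.07458954  0.24180246] 22.725 [-0.32497472  0.16518905  0.27368246]
drum_wide [(0.7, [0.6157, -0.0616, 0.0625]), (0.41, [0.6124, -0.0608, 0.137])]
start_top [(0.82, [0.5181, 0.0534, 0.1005]), (0.7, [0.6876, -0.2853, 0.0024])]
console_face [(0.61, [0.5267, 0.0634, 0.0867])]
drum top 3998 0.12553083280900162 ((611.8541259765625, -59.8958625793457), 28.251846313476562) [-0.01323481 -0.00272841  0.99990869]
outline 0.83 1387 [0.51955047 0.05397979 0.10296392]
heights along normal [(np.float64(-0.03), 0), (np.float64(-0.027), 0), (np.float64(-0.024), 0), (np.float64(-0.021), 1670), (np.float64(-0.018), 336), (np.float64(-0.015), 107), (np.float64(-0.012), 116), (np.float64(-0.009), 1323), (np.float64(-0.006), 262), (np.float64(-0.003), 91), (np.float64(-0.0), 610), (np.float64(0.003), 652), (np.float64(0.006), 0), (np.float64(0.009), 0), (np.float64(0.012), 0), (np.float64(0.015), 0), (np.float64(0.018), 0), (np.float64(0.021), 0), (np.float64(0.024), 0), (np.float64(0.027), 0)]
```

View pics/w7.png

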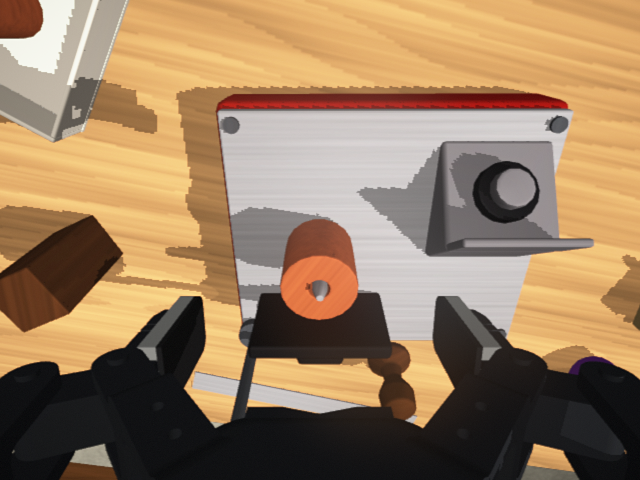

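The widest drum is mounted at (319,275) around the spindle tip: top at 125.5 mm, upright, within 1 mm. The start button's cap is at (515,188), with the brow below it at (515,242). Now fitting the cap and closing the jaws.

>>> drive_tool:
  rows: "0 0 0 0 0 -7.3;0 0 0 0 0 -7.3;0 0 0 0 0 -7.4;0 0 0 0 0 0;0 0 0 0 0 0"
  grip: 1

```text
clock: 23.6
tool_pos: [0.5472, -0.0749, 0.2426]
eef_rot: [-1.454, -0.62, -0.303]
ft_force: [0.7, -0.3, 0.3]
finger_gap: -0.003
```

```bash
python3 - <<'E'
from h import *
t,T,s=pose();print(t,s["finger_gap"],T[:,1].round(3),np.round(s["joint_pos"],2))
cal=robot.calibration("wrist"); im,d=robot.snapshot("wrist"); save("w8",im)
P=cloud("wrist",d,np.ones_like(d,bool),cal)
yaw=np.radians(12);sx=np.array([np.cos(yaw),np.sin(yaw),0]);n0=np.array([0,0,np.cos(.6)])-np.sin(.6)*sx
c0=np.array([.519,.057,.100]); h=(P-c0)@n0; rad=np.linalg.norm((P-c0)-h[:,None]*n0,axis=1)
Q=P[(rad<.03)&(h>-.004)&(h<.012)]; c=Q.mean(0); n=np.linalg.svd(Q-c,full_matrices=False)[2][2]; n*=np.sign(n[2])
e1=np.cross(n,[0,1,0]);e1/=np.linalg.norm(e1);e2=np.cross(n,e1)
(u,v),r=cv2.minEnclosingCircle(np.float32(np.c_[(Q-c)@e1,(Q-c)@e2]*1000)); C=c+(u*e1+v*e2)/1000
print("cap",C,"r",r,len(Q),"n",n,n0,"mean",c)
rel(C+.06*n0, np.c_[np.cross(-n0,np.cross([0,0,1],sx)),-n0,np.cross([0,0,1],sx)])
E
```

```text
[ 0.54719204 -0.07489724  0.24259948] -0.0027162607885448395 [ 0.55   0.115 -0.827] [-0.42 -0.15 -0.64  0.59  0.34 -0.54]
cap [0.51814253 0.05534129 0.10246189] r 14.100120544433594 1949 n [-0.52214627 -0.21024623  0.82653481] [-0.55230368 -0.11739577  0.82533561] mean [0.5184317  0.05412936 0.10233628]
shift cm [-8.08  5.5  13.4 ]
turn deg [ 0.1  0.1 -0.1]
```

>>> drive_tool:
  rows: "-2.7 1.8 4.5 0 0 0;-2.7 1.8 4.45 0 0 0;-2.7 1.9 4.45 0 0 0;0 0 0 0 0 0;0 0 0 0 0 0"

```text
clock: 24.28
tool_pos: [0.4854, 0.0491, 0.1523]
eef_rot: [-1.454, -0.623, -0.305]
ft_force: [0.7, -0.2, 0.9]
finger_gap: -0.001
```

```bash
python3 - <<'E'
from h import *
yaw=np.radians(12);sx=np.array([np.cos(yaw),np.sin(yaw),0]);n0=np.array([0,0,np.cos(.6)])-np.sin(.6)*sx
print(pose()[0]);rel(np.array([.5181,.0548,.1025])+.019*n0)
E
```

```text
[0.48544381 0.04906285 0.15232228]
shift cm [-0.08  4.08 -0.11]
```

>>> drive_tool:
  rows: "0 2 -0.1 0 0 0;0 1.5 0 0 0 0;0 0.4 0 0 0 0;0 0.2 0 0 0 0;0 0.2 0 0 0 0;0 0 0 0 0 0"

```text
clock: 25.02
tool_pos: [0.5082, 0.0525, 0.1163]
eef_rot: [-1.454, -0.622, -0.306]
ft_force: [-0.6, -1.8, 3.1]
finger_gap: 0.001
```

>>> drive_tool:
  rows: "0 0.15 0 0 0 0;0 0.15 0 0 0 0;0 0 0 0 0 0"

```text
clock: 25.4
tool_pos: [0.5096, 0.0532, 0.1134]
eef_rot: [-1.454, -0.622, -0.306]
ft_force: [-0.2, -2.4, 6.1]
finger_gap: 0.001
```

>>> drive_tool:
  rows: "0 0.12 0 0 0 0;0 0 0 0 0 0;0 0.12 0 0 0 0;0 0 0 0 0 0"

```text
clock: 25.9
tool_pos: [0.5101, 0.0532, 0.1129]
eef_rot: [-1.454, -0.622, -0.306]
ft_force: [-26.3, -7.8, 35.6]
finger_gap: -0.0
```

Hard stop reached: the button is fully down. Backing off along the normal.

>>> drive_tool:
  rows: "0 -1 0 0 0 0;0 -3 0 0 0 0;0 -5 0 0 0 0;0 -5 0 0 0 0;0 0 0 0 0 0;0 0 0 0 0 0;0 0 0 0 0 0"

```text
clock: 26.78
tool_pos: [0.4317, 0.0379, 0.2237]
eef_rot: [-1.452, -0.617, -0.3]
ft_force: [-0.2, 0.9, -0.4]
finger_gap: -0.001
```

```bash
python3 - <<'E'
from h import *
t,T,s=pose();print(t,s["clock"],s["ft_force"])
yaw=np.radians(12);sx=np.array([np.cos(yaw),np.sin(yaw),0]);n0=np.array([0,0,np.cos(.6)])-np.sin(.6)*sx; c0=np.array([.5181,.0548,.1025])
cal=robot.calibration("wrist"); im,d=robot.snapshot("wrist"); P=cloud("wrist",d,np.ones_like(d,bool),cal)
h=(P-c0)@n0; rad=np.linalg.norm((P-c0)-h[:,None]*n0,axis=1); print("cap height vs before mm",np.median(h[(rad<.01)&(abs(h)<.015)])*1000)
im,d=robot.snapshot("top"); save("top9",cv2.resize(im[120:330,300:560],None,fx=2.5,fy=2.5)); P=cloud("top",d,np.ones_like(d,bool))
for l in("drum_worn_mid","drum_wide","spray_can","blank","pestle","drum_slim"): print(l,[(round(x["confidence"],2),cam2w("top",x["xyz"])[0].round(3).tolist()) for x in robot.mark_of("top",l)[:4]])
q=(np.hypot(P[:,0]-.611,P[:,1]+.06)<.033)&(abs(P[:,2]-.126)<.006); print("drum top",q.sum(),np.median(P[q][:,2]),cv2.minEnclosingCircle(np.float32(P[q][:,:2]*1000)))
E
```

```text
[0.43170855 0.03786061 0.22371164] 26.775 [-0.24609546  0.90957565 -0.38008162]
cap height vs before mm 0.45084647555402985
drum_worn_mid [(0.82, [0.485, -0.327, 0.038])]
drum_wide [(0.86, [0.767, 0.346, 0.024]), (0.85, [0.485, 0.432, 0.028]), (0.73, [0.612, -0.062, 0.069]), (0.58, [0.644, 0.451, 0.026])]
spray_can [(0.58, [0.701, -0.096, 0.235]), (0.56, [0.383, -0.078, 0.002])]
blank [(0.98, [0.694, -0.287, 0.003]), (0.31, [0.385, -0.079, -0.002])]
pestle [(0.85, [0.779, 0.06, -0.002]), (0.54, [0.693, -0.287, 0.002]), (0.47, [0.612, -0.062, 0.069])]
drum_slim [(0.89, [0.424, 0.326, 0.047])]
drum top 550 0.12564587224893714 ((612.4752197265625, -59.96886444091797), 28.26973533630371)
```

View pics/top9.png

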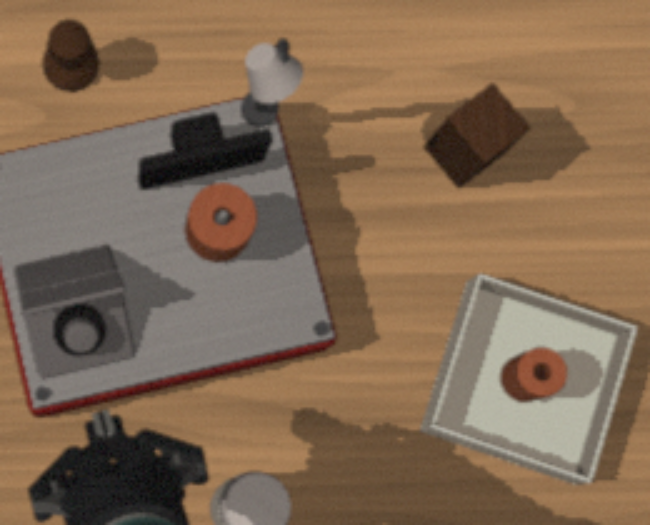

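The top view shows the widest drum on the spindle at (222,218), the worn drum standing in the tub at (540,372), the button up at (82,328) and the arm clear. Handing in.

```bash
python3 -c "
from h import *
print(robot.finish_job())"
```

```text
the job is handed in; nothing more can be done
None
```

The drum change is done and handed in at about 27 s on the robot's clock; `finish_job()` reports no verdict.

- **Worn drum:** it stands near the middle of the white tub, with its middle about 35 mm above the bench.
- **Widest drum:** it is on the spindle, released. Its top is at 125.6 mm, the height the worn drum had, so it is fully home. It is about 1 mm off the estimated spindle axis and about 13 mrad from vertical by the plane fit.
- **Start button:** I pressed it to its hard stop only after the drum was mounted. It sprang back, with the cap within 0.5 mm of its earlier height.
- **Other objects:** the slim drum, spray can, blank and pestle measured within a few mm of where they began. The arm was clear of everything at hand-in.

**Disagreements and doubts:**
- **Press force:** it peaked at about 45 N at the wrist on the hard stop. It was applied with the fingertips and is well under the 120 N wrist limit, but it is over the 40 N limit set for the arm and the gripper's body.
- **False 3 mm offset:** the held drum briefly seemed 3 mm off-centre in the jaws. I had used a calibration taken after the arm had crept a few mm, and comparing poses cleared it up.

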